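# Fold the hold-down flap over the bottle and close the amber guard

## Robot

A 6-joint arm with a two-finger parallel gripper is mounted at the origin on the work surface. World frame = base frame: x ahead of the robot, y to its left, z up, the work surface at z = 0. Lengths are in mm, angles in rad, forces in N, time in s.
With the tool pointing down it reaches from about 300 to 750 mm from the base axis. Payload 8.5 kg.
Tool frame: the origin (TCP) lies between the finger pads; the fingertips stand 19 mm ahead of it and the grasp point (between the pads) is the TCP; x points along the fingers, z is the direction in which the jaws open and shut, and the axes are right-handed (so a half turn about x gives the same grasp; the last joint's range is limited). The gripper opens to 85 mm and grips with 20 to 120 N. Pads are 22 mm wide; open, the fingers measure 114 mm over their backs; the gripper's body (76 mm by 85 mm) begins 54 mm behind the grasp point. The pads swing forward as they close: fully open they stand 13 mm farther back than shut.
Start: joints at [-1.555, 0.381, 1.297, -0, 1.464, -0.215], TCP at [125.811, -535.399, 250.322] pointing down, gripper open.
Joint ranges: [-3.11, 3.11], [-0.89, 2.33], [0.22, 2.48], [-1.42, 4.56], [0.17, 2.85], [-2.88, 2.88]. Speed limits (rad/s): [2.39, 2.39, 3.14, 3.14, 3.14, 3.14].

## Interface

Orientations are given as a unit quaternion [x, y, z, w].
In Python, from bench import robot gives the robot as it stands. The module is installed in compiled form; this text tells all that it offers.
- The arm moves only by the shell command python3 -m handwheel 'ROWS' [FORCE]. ROWS is JSON, a list of rows, each an object of numbers: "hand": the gripper's target within -1 to 1 (fully open at 1, half-way at 0, shut at -1); "dx", "dy", "dz": the shift along the tool's x, y, z in cm; "rx", "ry", "rz": the turn, a rotation vector about the tool's x, y, z in degrees. In form: [{"hand": .., "dx": .., "dy": .., "dz": .., "rx": .., "ry": .., "rz": ..}, ...]. A call has 1 to 12 rows; each row is the pose to reach, as a shift and turn from the pose commanded when the call began, along the tool's axes at that moment; what a row does not reach only later rows make up. A row lasts 1/12 s, in which the tool goes at most 41.7 mm and 7.16 degrees, less where a joint would pass 70% of its speed; a pose out of reach is approached as far as the arm can. A call with a gripper value outside its range is refused whole. The fingers move at their own pace and stop on an object; FORCE is the grip in N (left out, the last holds). Time passes only in rows, so rows that repeat a pose let the fingers close. It gives the time, the measured TCP pose, the force and the opening at its end, in the units of the state.
- robot.read_state(): the state, without advancing time (a new reading comes with each control period).
- robot.camera(name): name is "scene" or "top" or "wrist"; returns the picture (400x640x3 uint8, blue, green, red); there is no depth.
- robot.camera_info(name): a dict with "fovy" (degrees; the focal length in pixels is half the picture's height over the tangent of half this angle, whatever the lens; pixels are square), "cx", "cy" (the principal point, pixels), "origin" and "orientation" of the camera in the world. Camera axes: x right, y down, z forward; pixel columns grow to the right and rows downward; lengths in mm; the calibration is good to about 2 mm. The wrist camera is an equidistant fisheye: a pixel r from the principal point sees the ray r / f radians off the axis. A picture is of the moment at which its call begins: read the wrist's pose just before it. camera_info takes no time and is no camera call; for the wrist camera it gives the pose at the moment of the call.
- robot.job_done(): hands the job in, once; it reports no verdict.
The state is a dict: "clock": time; "joints": joint angles; "joint_vel": joint speeds; "tau": joint torques, N m; "position": TCP position; "orientation": TCP orientation; "wrist_force": force on the tool from outside, world axes, zero at the start; "moment": the same for the moment, N m; "finger_gap": opening from 0.0 (shut) to 1.0 (fully open).
Only numpy, scipy, OpenCV 4.12 (cv2) and the standard library are available. Lean on these libraries where they do the work, as an engineer would, in place of code of your own. Each camera call takes 0.05 s, during which the arm holds its last target.

## Task

Make the bottle station ready to run: push the upright gold hold-down flap down until it lies flat over the bottle, and only then push the amber guard over it until it is fully shut. Just push gently with the fingertips: do not grip or lift anything, and leave the bottle and the other things on the table where they are. Finish with the gripper clear.

Things in the scene. Friction and masses are not known exactly. Their poses are not given: they have to be found in the camera images.
- station: The bottle station, fixed to the table: an open-topped cream box, outer size 260 (its x) by 200 (its y) by 100 mm high, walls 5 mm. Origin at the centre of its underside on the table, x along both hinges, z up; its yaw is within 0.45 rad of the world's. The flap is hinged inside its -y wall, the guard on top of its +y wall.
- flap (a joint): Angle of the gold hold-down flap (rad): 0 = folded flat over the bottle, 1.57 = upright; starts at 1.4 to 1.7. A plate 70 mm wide (along the station's x, centred at station x = 0), 100 mm long and 6 mm thick. Its stiff hinge stays where left and needs about 2 N near the free edge; it comes to a firm stop at 0. From upright it folds towards the station's +y. Folded flat, its top lies at 94 mm above the table, 6 mm below the box rim.
- flap_hinge (a point): Point on the flap's hinge line, middle of its width: at (0, -85, 88) mm in the station's frame. The hinge line lies in the lower face (inner face when upright, looking to the station's +y) of the flap; the outer face is 6 mm from it.
- flap_edge (a point): Middle of the flap's free edge, in the plane of its inner face, 100 mm from the hinge.
- guard (a joint): Angle of the amber guard (rad): 0 = shut on the box rim, 1.57 = upright; starts at 1.5 to 1.85. Amber window in an aluminium frame, 260 mm wide (along the station's x, centred), 200 mm long, 8 mm thick. Its stiff hinge stays where left and needs about 3 N near the free edge; it comes to a firm stop at 0. From upright it swings over towards the station's -y. Shut, its top lies 109 mm above the table.
- guard_hinge (a point): Point on the guard's hinge line, middle of its width: at (0, 100, 101) mm in the station's frame. The hinge line lies in the lower face (inner face when upright, looking to the station's -y); the outer face is 8 mm from it.
- guard_edge (a point): Middle of the guard's free edge, in the plane of its inner face, 200 mm from the hinge.
- bed_bottle_center (a point): Centre of the body of the brown glass bottle (60 mm diameter, 200 mm long, loose) that lies along the station's x in the bed of the box, neck to -x. Its top is at 80 mm above the table, 8 mm below the folded flap. Leave it.
- spare_bottle: Brown glass bottle standing on the table near the station's -y side, 60 mm diameter, 200 mm tall; origin at the centre of its underside. Leave it.
- cone_a: Cream centring cone near the station's -y side, 48 mm diameter, 55 mm tall; origin at the centre of its underside. Leave it.
- cone_b: A second cream centring cone, the same size, farther off; origin at the centre of its underside. Leave it.
- light_ring: Black ring light lying flat, 90 mm diameter, 24 mm high; origin at the centre of its underside. Leave it.
- clamp_bar: Gold clamp bar, 110 by 30 mm, 44 mm high at one end; origin at the centre of its underside. Leave it.
- air_cylinder: Aluminium air cylinder, 60 by 40 by 40 mm, with a 40 mm rod; origin under the centre of its block. Leave it.
- driver: Screwdriver lying at the left of the table; origin under its middle. Leave it.
Things that resemble listed ones, but are neither listed nor needed, are in the scene too. Leave any blue or purple look-alike of the spare_bottle alone.

How it is judged (in metres and radians):
On the way, in this order (a step that is already met when the one before it is completed fails the run):
1. the flap is folded flat while the guard is still open (value of joint flap below 0.08 rad and value of joint guard above 0.8 rad), for 0.2 s.
2. the guard is shut over the folded flap (value of joint guard below 0.04 rad and value of joint flap below 0.08 rad), for 0.2 s.
At the end, for the whole second after the job is handed in: Flap folded flat (within 0.08 rad) and guard shut on the rim (within 0.04 rad), both at rest; the bottle in the bed within 20 mm and every other loose thing within 30 mm of where it started, the spare bottle standing (all of step 2 and velocity of joint guard between -0.05 and 0.05 rad/s and velocity of joint flap between -0.05 and 0.05 rad/s and distance of bed_bottle_center from where it was at the start of the episode below 0.02 m and distance of each of spare_bottle, cone_a, cone_b, light_ring, clamp_bar, air_cylinder, driver from where it was at the start of the episode below 0.03 m and angle between spare_bottle's own z axis and vertical below 0.2 rad); the robot touches nothing.
It fails at once if the guard is swung onto a flap that still stands up (value of joint guard below 0.5 rad and value of joint flap above 0.25 rad).
It fails at once if the bottle in the bed is shifted or lifted by more than 20 mm (distance of bed_bottle_center from where it was at the start of the episode above 0.02 m).
It fails at once if another loose thing is shifted or lifted by more than 30 mm (distance of any of spare_bottle, cone_a, cone_b, light_ring, clamp_bar, air_cylinder, driver from where it was at the start of the episode above 0.03 m).
It fails at once if the spare bottle is tipped (angle between spare_bottle's own z axis and vertical above 0.35 rad).
It fails at once if the flap or the guard is gripped or forced (over 60 N) instead of gently pushed (contact force between the fingers and flap above 60 N or contact force between the fingers and guard above 60 N).
It also fails if it takes over 53 s, if anything falls off the work surface, if the arm or the gripper's body presses on something with over 40 N, if the wrist force passes 120 N, or if a joint passes its speed limit or range.

## Working session

There is one attempt and no reset: what is moved stays moved. The work goes in short steps, Python scripts to look and compute and a shell command to move; the robot and the scene stay as the last step left them, time stands still between calls to the robot, and variables do not carry over. Pictures are saved under pics/ and viewed, and the job is handed in when it is done.

```bash
mkdir -p pics; python3 - <<'E'
from bench import robot
import cv2
for n in("scene","top"):
    cv2.imwrite(f"pics/{n}0.png",robot.camera(n)); print(robot.camera_info(n))
print(robot.read_state())
E
```

```text
{'fovy': 47.23245384933045, 'cx': 316.9520371791341, 'cy': 203.74957652763155, 'origin': array([1387.12817433,  927.57305373, 1336.566529  ]), 'orientation': array([ 0.3273197 ,  0.86579253, -0.35441671, -0.132868  ])}
{'fovy': 54.01935357981436, 'cx': 325.21800062129347, 'cy': 200.35130209685312, 'origin': array([4.57599228e+02, 1.25872678e+00, 1.41129590e+03]), 'orientation': array([-0.70556476,  0.70716986, -0.03160742,  0.03301718])}
{'clock': 0.1, 'joints': array([-1.55528609e+00,  3.81109268e-01,  1.29815906e+00,  5.85912869e-06,
        1.46363128e+00, -2.15323422e-01]), 'joint_vel': array([-0.00085346, -0.00274011, -0.00258527,  0.00175965,  0.00109652,
        0.00035182]), 'tau': array([ 5.72990786e-03, -4.49215472e+01, -2.31656170e+01, -1.00349935e-04,
        3.62532417e-03,  1.69293435e-05]), 'position': array([ 125.81669871, -535.16335862,  249.79264652]), 'orientation': array([ 0.43945214,  0.55454448, -0.43873414,  0.55396263]), 'wrist_force': array([ 0.41346846, -0.40856323, -0.51121767]), 'moment': array([-0.02316396,  0.02595745, -0.04058812]), 'finger_gap': 1.0043763363004998}
```

View pics/scene0.png

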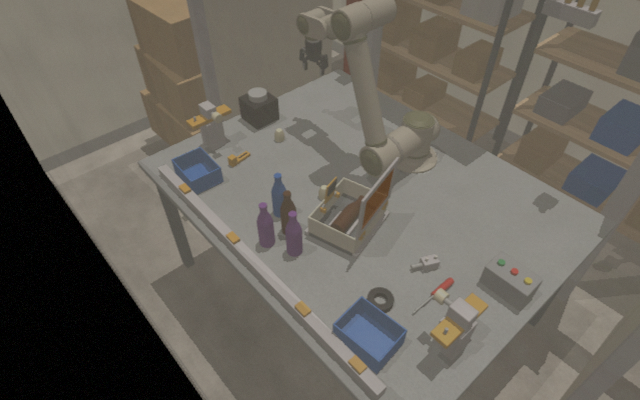

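View pics/top0.png

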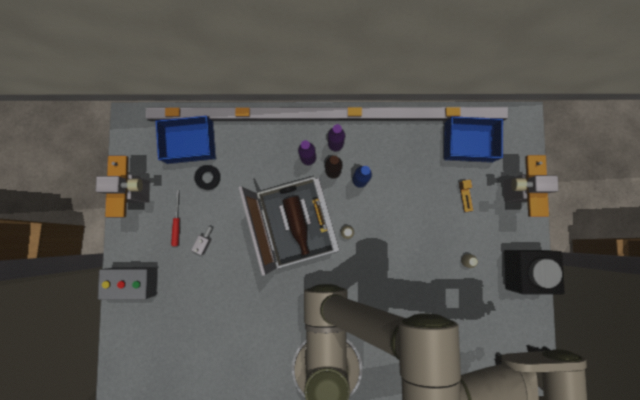

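The top view shows the station at about pixel (290,225), with the guard standing on its left (+y) side near x=258. The flap is at about (319,215), the brown spare bottle at (333,166), a blue look-alike at (362,176) and a cone at (347,231). I'll enlarge this area to pick the corners.

```bash
python3 - <<'E'
import cv2
a=cv2.imread("pics/top0.png")[120:290,225:395]
a=cv2.convertScaleAbs(a,alpha=1.6,beta=20)
cv2.imwrite("pics/topc.png",cv2.resize(a,None,fx=3.5,fy=3.5,interpolation=cv2.INTER_CUBIC))
a=cv2.imread("pics/scene0.png")[150:270,245:415]
a=cv2.convertScaleAbs(a,alpha=1.4,beta=10)
cv2.imwrite("pics/scenec.png",cv2.resize(a,None,fx=4.5,fy=4.5,interpolation=cv2.INTER_CUBIC))
E
```

```text
(no output)
```

View pics/topc.png

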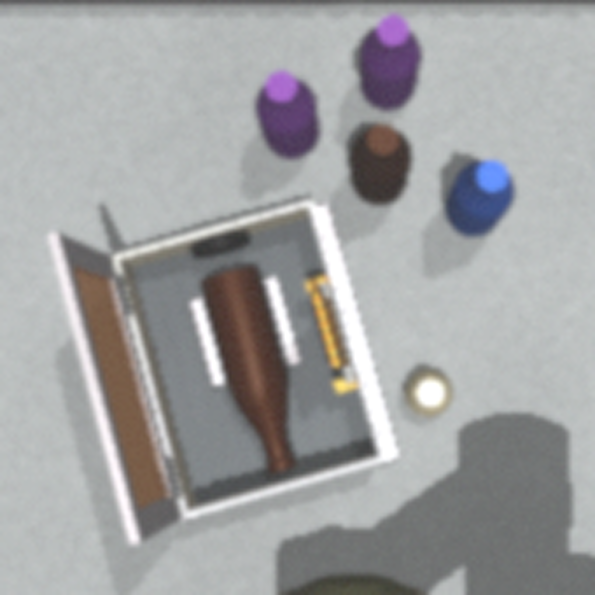

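View pics/scenec.png

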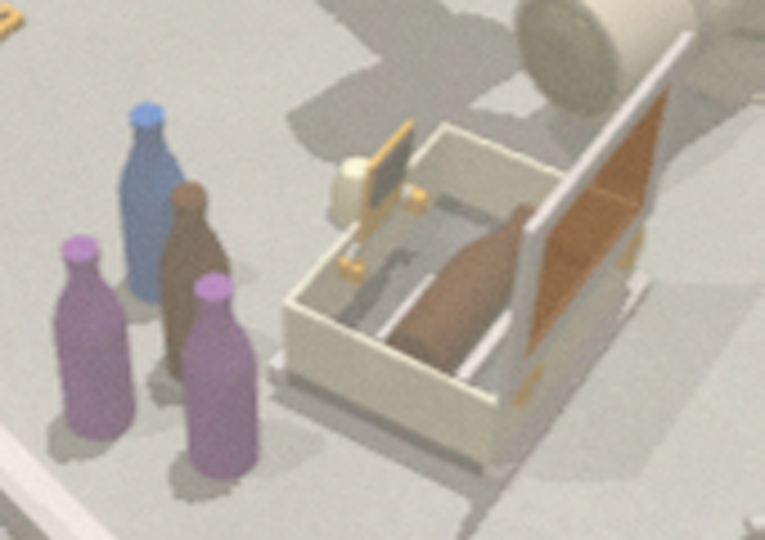

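The top crop shows these rim corners: (325,203), (397,458), (185,517) and (118,258). The guard's free edge runs from (52,235) to (132,543). The brown spare bottle at (380,160) is the only brown standing one; two look-alikes are purple and one is blue. The scene crop gives the flap tip at about (412,123) and the guard tip corners at (688,35) and (528,228).

```bash
cat > h.py <<'E'
import numpy as np
from scipy.spatial.transform import Rotation as R
from scipy.optimize import least_squares
from bench import robot
def proj(n,P):
    c=robot.camera_info(n);f=200/np.tan(np.radians(c['fovy'])/2)
    q=R.from_quat(c['orientation']).inv().apply(np.atleast_2d(P)-c['origin'])
    return np.c_[c['cx']+f*q[:,0]/q[:,2],c['cy']+f*q[:,1]/q[:,2]]
def unproj(n,uv,z):
    c=robot.camera_info(n);f=200/np.tan(np.radians(c['fovy'])/2)
    uv=np.atleast_2d(uv).astype(float)
    d=R.from_quat(c['orientation']).apply(np.c_[(uv[:,0]-c['cx'])/f,(uv[:,1]-c['cy'])/f,np.ones(len(uv))])
    return c['origin']+d*((z-c['origin'][2])/d[:,2])[:,None]
def tw(p,P):
    c,s=np.cos(p[2]),np.sin(p[2]);P=np.atleast_2d(P).astype(float)
    return np.c_[p[0]+c*P[:,0]-s*P[:,1],p[1]+s*P[:,0]+c*P[:,1],P[:,2]]
def flap(a,x,l,t=0): return [x,-85+l*np.cos(a)-t*np.sin(a),88+l*np.sin(a)+t*np.cos(a)]
def guard(a,x,l,t=0): return [x,100-l*np.cos(a)+t*np.sin(a),101+l*np.sin(a)+t*np.cos(a)]
E
python3 - <<'E'
from h import *
T=lambda L:(np.array(L)+.5)/3.5-.5+[225,120]
S=lambda L:(np.array(L)+.5)/4.5-.5+[245,150]
tc=T([(325,203),(397,458),(185,517),(118,258)])
box=[[130,-100,100],[-130,-100,100],[-130,100,100],[130,100,100]]
w=unproj("top",tc,100);print(w.round(1)); print([np.linalg.norm(w[i]-w[i-1]).round(1) for i in range(4)])
sc=S([(287,301),(446,125)])
r=least_squares(lambda p:np.r_[(proj("top",tw(p,box))-tc).ravel(),(proj("scene",tw(p,box[:2]))-sc).ravel()],[500,100,0])
p=r.x;print(p,r.fun.round(1))
gt=T([(52,235),(132,543)]);gs=S([(528,230),(690,36)])
r=least_squares(lambda a:np.r_[(proj("top",tw(p,[guard(a[0],130,200,8),guard(a[0],-130,200,8)]))-gt).ravel(),(proj("scene",tw(p,[guard(a[0],130,200,4),guard(a[0],-130,200,4)]))-gs).ravel()],[1.6])
print("guard",r.x,r.fun.round(1)); ga=r.x[0]
fs=S([(412,123)])
for a in (1.4,1.5,1.6,1.7):print(a,proj("scene",tw(p,flap(a,-35,100,3)))-fs, (proj("top",tw(p,[flap(a,35,100,0),flap(a,-35,100,0)]))+.5-[225,120])*3.5)
for n,uv in (("spare",(380,140)),("blue",(491,177)),("purp",(282,87)),("purp2",(393,30))):
    print(n,unproj("top",T([uv]),200).round(0))
print("cone",unproj("top",T([(428,392)]),55).round(0))
print("fedge",tw(p,flap(1.55,0,100)),"gedge",tw(p,guard(ga,0,200)))
E
```

```text
[[654.8  29.6 100. ]
 [410.7 -38.5 100. ]
 [355.8 161.9 100. ]
 [602.  228.5 100. ]]
[np.float64(205.8), np.float64(253.5), np.float64(207.8), np.float64(255.0)]
[5.04858711e+02 9.75981815e+01 2.67787678e-01] [-1.8 -0.5 -1.6  1.4  0.7  0.8  0.  -0.5 -2.  -0.7 -1.  -1.2]
guard [1.63809379] [-0.4  0.3 -0.3  1.3 -0.5 -0.4 -0.3 -1. ]
1.4 [[ 0.97694694 -0.90073788]] [[310.41300931 297.86195815]
 [331.16960695 373.39792844]]
1.5 [[-1.28036359 -2.05495322]] [[321.07344919 294.80111019]
 [341.90075226 370.38201484]]
1.6 [[-3.54447885 -3.01028258]] [[331.84621798 291.80905524]
 [352.72790367 367.37377403]]
1.7 [[-5.79002508 -3.75739173]] [[342.59761958 288.92292242]
 [363.51655807 364.4105753 ]]
spare [[697. -22. 200.]]
blue [[ 663. -121.  200.]]
purp [[745.  66. 200.]]
purp2 [[797. -34. 200.]]
cone [[473. -71.  55.]]
fedge [[526.79936529  17.63306483 187.97837642]] gedge [[474.84017445 207.00402733 300.54727606]]
```

Station: origin about (505, 98), yaw 0.268; residuals are up to 2 px. The guard is at about 1.64 rad and the flap at about 1.43 rad. The bottles and cone are clear of a vertical tool behind the flap. Next I'll work out the approach in tool axes.

```bash
cat >> h.py <<'E'
p0=[504.9,97.6,0.268]
def toolto(st,yaw_z=None):
    """tip target (station frame) -> TCP shift in tool axes, cm. tip=TCP+19*x"""
    s=robot.read_state();M=R.from_quat(s['orientation']).as_matrix()
    tcp=np.array(tw(p0,st)[0])+[0,0,19]
    return (M.T@(tcp-s['position'])/10).round(2)
def tip():
    s=robot.read_state();M=R.from_quat(s['orientation']).as_matrix()
    w=s['position']+19*M[:,0]-[p0[0],p0[1],0];c,si=np.cos(p0[2]),np.sin(p0[2])
    return np.r_[c*w[0]+si*w[1],-si*w[0]+c*w[1],w[2]].round(1),s['wrist_force'].round(1),s['clock']
E
python3 - <<'E'
from h import *
M=R.from_quat(robot.read_state()['orientation']).as_matrix();print(M.round(3))
st=R.from_euler('z',.268).as_matrix()
print((st.T@M).round(3))
z=st.T@M[:,2]; print(np.degrees(np.arctan2(z[1],z[0])))
print(toolto([0,-125,285]))
E
```

```text
[[-0.     0.973  0.229]
 [ 0.001  0.229 -0.973]
 [-1.     0.    -0.001]]
[[ 0.     0.999 -0.037]
 [ 0.001 -0.037 -0.999]
 [-1.     0.    -0.001]]
-92.12950039242398
[ -5.35  51.85 -40.44]
```

```bash
python3 -m handwheel '[{"hand":-1,"dx":-4,"dy":0,"dz":0,"rx":0},{"hand":-1,"dx":-5.4,"dy":4,"dz":-3,"rx":-2.1},{"hand":-1,"dx":-5.4,"dy":7,"dz":-5.5,"rx":-2.1},{"hand":-1,"dx":-5.4,"dy":10,"dz":-8,"rx":-2.1},{"hand":-1,"dx":-5.4,"dy":13,"dz":-10.3,"rx":-2.1},{"hand":-1,"dx":-5.4,"dy":16,"dz":-12.6,"rx":-2.1},{"hand":-1,"dx":-5.4,"dy":19,"dz":-15,"rx":-2.1},{"hand":-1,"dx":-5.4,"dy":22,"dz":-17.2,"rx":-2.1},{"hand":-1,"dx":-5.4,"dy":25,"dz":-19.5,"rx":-2.1},{"hand":-1,"dx":-5.4,"dy":28,"dz":-21.8,"rx":-2.1},{"hand":-1,"dx":-5.4,"dy":31,"dz":-24.2,"rx":-2.1},{"hand":-1,"dx":-5.4,"dy":34,"dz":-26.5,"rx":-2.1}]' 20; python3 -c "
from h import *
print(tip(),toolto([0,-130,250]))"
```

```text
(array([-533.1, -509.8,  230.8]), array([ 0.4, -0.4, -0.5]), 0.1) [ -1.86  51.86 -39.94]invalid input
```

```bash
python3 -m handwheel '[{"hand":-1,"dx":-4,"dy":0,"dz":0,"rx":0,"ry":0,"rz":0},{"hand":-1,"dx":-5.4,"dy":3,"dz":-2.3,"rx":-2.1,"ry":0,"rz":0},{"hand":-1,"dx":-5.4,"dy":6,"dz":-4.6,"rx":-2.1,"ry":0,"rz":0},{"hand":-1,"dx":-5.4,"dy":9,"dz":-7,"rx":-2.1,"ry":0,"rz":0},{"hand":-1,"dx":-5.4,"dy":12,"dz":-9.3,"rx":-2.1,"ry":0,"rz":0},{"hand":-1,"dx":-5.4,"dy":15,"dz":-11.7,"rx":-2.1,"ry":0,"rz":0},{"hand":-1,"dx":-5.4,"dy":18,"dz":-14,"rx":-2.1,"ry":0,"rz":0},{"hand":-1,"dx":-5.4,"dy":21,"dz":-16.4,"rx":-2.1,"ry":0,"rz":0},{"hand":-1,"dx":-5.4,"dy":24,"dz":-18.7,"rx":-2.1,"ry":0,"rz":0},{"hand":-1,"dx":-5.4,"dy":27,"dz":-21,"rx":-2.1,"ry":0,"rz":0},{"hand":-1,"dx":-5.4,"dy":30,"dz":-23.4,"rx":-2.1,"ry":0,"rz":0},{"hand":-1,"dx":-5.4,"dy":33,"dz":-25.7,"rx":-2.1,"ry":0,"rz":0}]' 20; python3 -c "
from h import *
print(tip(),toolto([0,-130,250]))"
```

```text
clock: 1.1
position: [388.9, -207.9, 304.2]
orientation: [0.429, 0.562, -0.429, 0.562]
wrist_force: [1.0, -2.0, -0.7]
finger_gap: 0.0
(array([-192.7, -263.8,  285.2]), array([ 1. , -2. , -0.7]), 1.1) [  3.53  19.26 -13.4 ]
```

```bash
python3 -m handwheel '[{"hand":-1,"dx":0,"dy":3,"dz":-2.1,"rx":0,"ry":0,"rz":0},{"hand":-1,"dx":0,"dy":6,"dz":-4.2,"rx":0,"ry":0,"rz":0},{"hand":-1,"dx":0,"dy":9,"dz":-6.3,"rx":0,"ry":0,"rz":0},{"hand":-1,"dx":0,"dy":12,"dz":-8.4,"rx":0,"ry":0,"rz":0},{"hand":-1,"dx":0,"dy":15,"dz":-10.5,"rx":0,"ry":0,"rz":0},{"hand":-1,"dx":0,"dy":17.5,"dz":-12.2,"rx":0,"ry":0,"rz":0},{"hand":-1,"dx":0,"dy":18.8,"dz":-13.2,"rx":0,"ry":0,"rz":0},{"hand":-1,"dx":2,"dy":18.8,"dz":-13.2,"rx":0,"ry":0,"rz":0},{"hand":-1,"dx":4.5,"dy":18.8,"dz":-13.2,"rx":0,"ry":0,"rz":0},{"hand":-1,"dx":7,"dy":18.8,"dz":-13.2,"rx":0,"ry":0,"rz":0},{"hand":-1,"dx":9.5,"dy":18.8,"dz":-13.2,"rx":0,"ry":0,"rz":0},{"hand":-1,"dx":9.5,"dy":18.8,"dz":-13.2,"rx":0,"ry":0,"rz":0}]'; python3 -c "
from h import *
import cv2
print(tip())
cv2.imwrite('pics/s1.png',cv2.resize(robot.camera('scene')[110:270,245:415],None,fx=3.7,fy=3.7,interpolation=2))
cv2.imwrite('pics/t1.png',cv2.resize(robot.camera('top')[120:290,225:395],None,fx=3.5,fy=3.5,interpolation=2))
cv2.imwrite('pics/w1.png',robot.camera('wrist'))
print(tip())
"
```

```text
clock: 2.1
position: [532.8, -32.1, 204.8]
orientation: [0.428, 0.565, -0.43, 0.559]
wrist_force: [0.3, -0.1, 0.5]
finger_gap: 0.0
(array([  -7.6, -132.4,  185.8]), array([ 0.3, -0.1,  0.5]), 2.1)
(array([  -5.3, -133.9,  191.5]), array([-0.2,  0.2, -0.3]), 2.25)
```

View pics/s1.png

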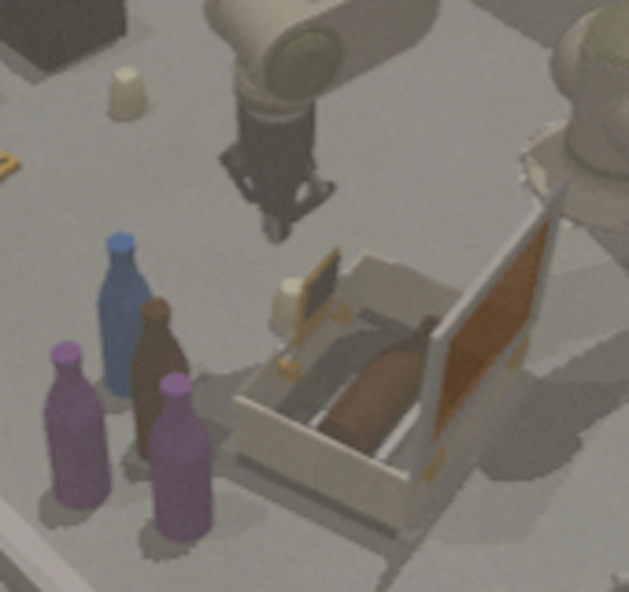

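View pics/w1.png

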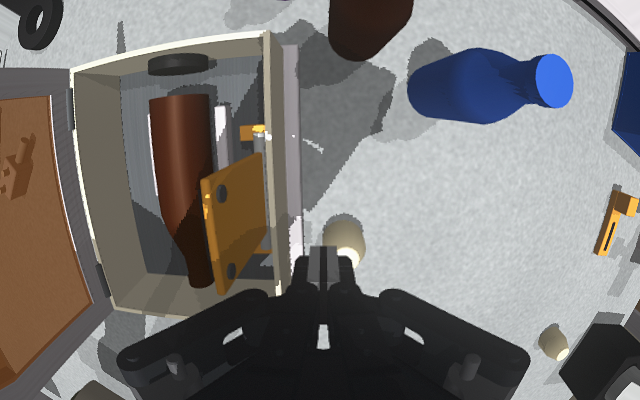

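The scene view shows the closed fingers behind (-y of) the upright flap, with clearance. The wrist view shows the rim corner at (268,32), the flap tip corners at (202,180) and (218,292), and the fingertips at (323,250). I'll check the station fit and flap angle in the wrist picture.

```bash
python3 - <<'E'
from h import *
c=robot.camera_info('wrist');f=200/np.tan(np.radians(c['fovy'])/2)
def pw(P):
    q=R.from_quat(c['orientation']).inv().apply(np.atleast_2d(P)-c['origin'])
    th=np.arctan2(np.hypot(q[:,0],q[:,1]),q[:,2]);ph=np.arctan2(q[:,1],q[:,0])
    return np.c_[c['cx']+f*th*np.cos(ph),c['cy']+f*th*np.sin(ph)]
print(c)
print(pw(tw(p0,[[130,-100,100],[-130,-100,100],[130,100,100],[-130,100,100]])).round())
for a in(1.35,1.4,1.5): print(a,pw(tw(p0,[flap(a,35,100),flap(a,-35,100),flap(a,35,100,6),flap(a,-35,100,6)])).round().tolist())
print(pw(tw(p0,[tip()[0]])))
obs=np.array([[268,32],[71,72],[202,180],[218,292]])  # +x-y rim, +x+y rim, flap inner corners
def fun(q): return (pw(np.r_[tw(q,[[130,-100,100],[130,100,100]]),tw(q,[flap(q[3],35,100),flap(q[3],-35,100)])])-obs).ravel()
r=least_squares(fun,[*p0,1.4]);print(r.x,r.fun.round(1))
E
```

```text
{'fovy': 65.70646984690485, 'cx': 322.9768346518736, 'cy': 203.3861502208108, 'origin': array([608.20283306, -12.5052482 , 334.97876988]), 'orientation': array([ 0.78580514, -0.60017828, -0.09009263,  0.11907827])}
[[278.  35.]
 [289. 329.]
 [ 75.  70.]
 [117. 311.]]
1.35 [[189.0, 184.0], [207.0, 297.0], [198.0, 185.0], [215.0, 298.0]]
1.4 [[197.0, 185.0], [214.0, 298.0], [207.0, 185.0], [223.0, 300.0]]
1.5 [[214.0, 185.0], [229.0, 300.0], [224.0, 185.0], [239.0, 301.0]]
[[323.53786559 261.00563099]]
[5.05478116e+02 1.02866151e+02 2.84833692e-01 1.48517147e+00] [ 0.4 -1.  -0.8 -0.8 -1.3 -1.2  1.1  3.1]
```

View pics/t1.png

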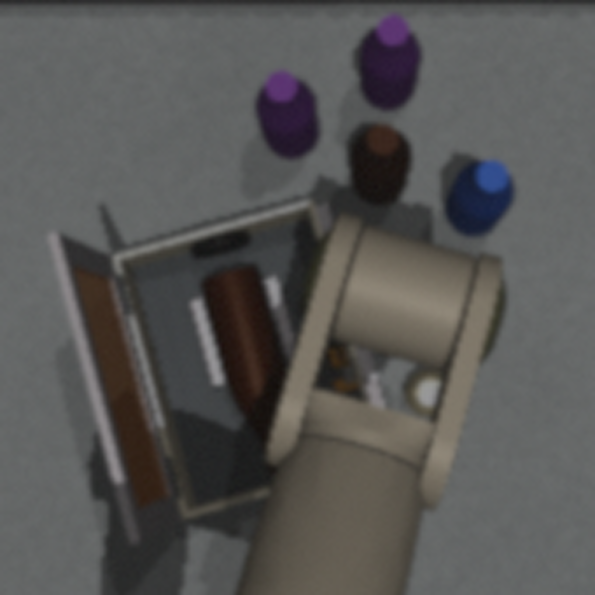

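The wrist fit agrees to about 5 mm, with the flap between 1.4 and 1.48 rad. Next I lower to just under the flap tip and push through the first part of its arc.

```bash
python3 -m handwheel '[{"hand":-1,"dx":1,"dy":0.5,"dz":0,"rx":0,"ry":0,"rz":0},{"hand":-1,"dx":1.8,"dy":0.5,"dz":-0.5,"rx":0,"ry":0,"rz":0},{"hand":-1,"dx":1.8,"dy":0.5,"dz":-1.5,"rx":0,"ry":0,"rz":0},{"hand":-1,"dx":1.8,"dy":0.5,"dz":-2.5,"rx":0,"ry":0,"rz":0},{"hand":-1,"dx":1.8,"dy":0.5,"dz":-3.3,"rx":0,"ry":0,"rz":0},{"hand":-1,"dx":1.9,"dy":0.5,"dz":-4,"rx":0,"ry":0,"rz":0},{"hand":-1,"dx":2,"dy":0.5,"dz":-4.7,"rx":0,"ry":0,"rz":0},{"hand":-1,"dx":2.2,"dy":0.5,"dz":-5.4,"rx":0,"ry":0,"rz":0},{"hand":-1,"dx":2.4,"dy":0.5,"dz":-6.1,"rx":0,"ry":0,"rz":0},{"hand":-1,"dx":2.5,"dy":0.5,"dz":-6.7,"rx":0,"ry":0,"rz":0},{"hand":-1,"dx":2.5,"dy":0.5,"dz":-6.7,"rx":0,"ry":0,"rz":0},{"hand":-1,"dx":2.5,"dy":0.5,"dz":-6.7,"rx":0,"ry":0,"rz":0}]'; python3 -c "
from h import *
import cv2
cv2.imwrite('pics/s2.png',cv2.resize(robot.camera('scene')[110:270,245:415],None,fx=3.7,fy=3.7,interpolation=2))
cv2.imwrite('pics/w2.png',robot.camera('wrist'))
print(tip())
"
```

```text
clock: 3.25
position: [521.6, 33.6, 184.2]
orientation: [0.429, 0.563, -0.429, 0.562]
wrist_force: [0.2, -0.6, 0.1]
finger_gap: -0.003
(array([ -0.8, -66.6, 165.2]), array([ 0.2,  0.1, -0.4]), 3.35)
```

View pics/s2.png

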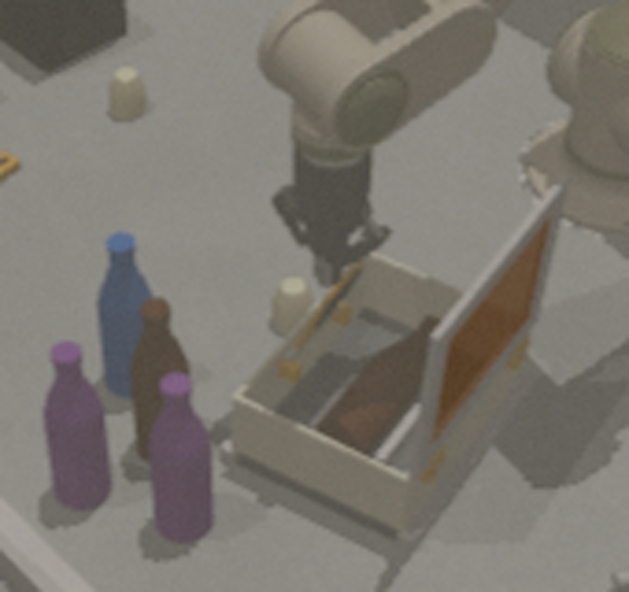

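View pics/w2.png

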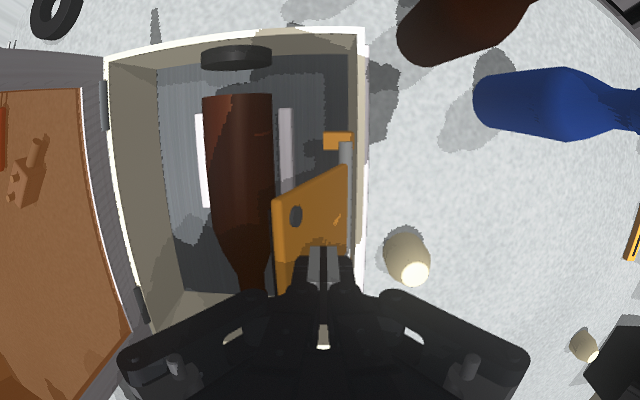

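The fingertip is against the flap's outer face and the flap has started folding (about 1.1 rad, low force). I continue along its arc to about 0.1 rad.

```bash
python3 -m handwheel '[{"hand":-1,"dx":0.2,"dy":0,"dz":-0.6,"rx":0,"ry":0,"rz":0},{"hand":-1,"dx":0.5,"dy":0,"dz":-1.1,"rx":0,"ry":0,"rz":0},{"hand":-1,"dx":0.8,"dy":0,"dz":-1.6,"rx":0,"ry":0,"rz":0},{"hand":-1,"dx":1.2,"dy":0,"dz":-2.1,"rx":0,"ry":0,"rz":0},{"hand":-1,"dx":1.7,"dy":0,"dz":-2.6,"rx":0,"ry":0,"rz":0},{"hand":-1,"dx":2.2,"dy":0,"dz":-3.1,"rx":0,"ry":0,"rz":0},{"hand":-1,"dx":2.7,"dy":0,"dz":-3.5,"rx":0,"ry":0,"rz":0},{"hand":-1,"dx":3.2,"dy":0,"dz":-3.9,"rx":0,"ry":0,"rz":0},{"hand":-1,"dx":3.8,"dy":0,"dz":-4.2,"rx":0,"ry":0,"rz":0},{"hand":-1,"dx":4.4,"dy":0,"dz":-4.5,"rx":0,"ry":0,"rz":0},{"hand":-1,"dx":5,"dy":0,"dz":-4.8,"rx":0,"ry":0,"rz":0},{"hand":-1,"dx":5.5,"dy":0,"dz":-5,"rx":0,"ry":0,"rz":0}]'; python3 -c "
from h import *
import cv2
cv2.imwrite('pics/w3.png',robot.camera('wrist'))
print(tip())
"
```

```text
clock: 4.35
position: [508.5, 81.6, 128.5]
orientation: [0.429, 0.562, -0.429, 0.562]
wrist_force: [0.5, -1.6, 0.9]
finger_gap: 0.005
(array([ -1.2, -16. , 108.7]), array([-0.9,  0.4, -0.7]), 4.4)
```

View pics/w3.png

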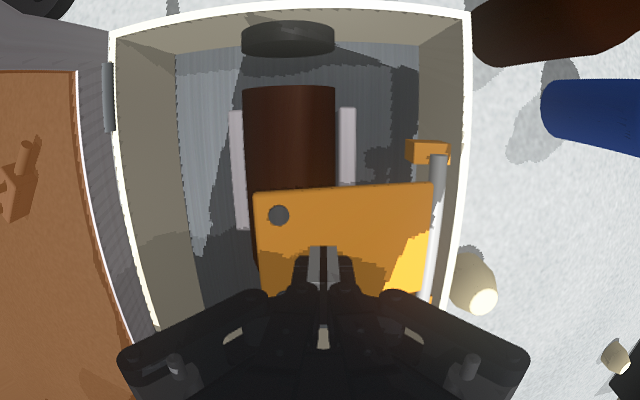

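The flap lies nearly flat over the bottle, with its plate under the fingertips at (323,250). I now press down slowly while watching the force.

```bash
python3 -m handwheel '[{"hand":-1,"dx":0.3,"dy":0,"dz":0,"rx":0,"ry":0,"rz":0},{"hand":-1,"dx":0.6,"dy":0,"dz":0,"rx":0,"ry":0,"rz":0},{"hand":-1,"dx":0.8,"dy":0,"dz":0,"rx":0,"ry":0,"rz":0},{"hand":-1,"dx":1.0,"dy":0,"dz":0,"rx":0,"ry":0,"rz":0},{"hand":-1,"dx":1.2,"dy":0,"dz":0,"rx":0,"ry":0,"rz":0},{"hand":-1,"dx":1.3,"dy":0,"dz":0,"rx":0,"ry":0,"rz":0},{"hand":-1,"dx":1.3,"dy":0,"dz":0,"rx":0,"ry":0,"rz":0},{"hand":-1,"dx":1.3,"dy":0,"dz":0,"rx":0,"ry":0,"rz":0}]'; python3 -c "
from h import *
print(tip())"
python3 -m handwheel '[{"hand":-1,"dx":0.1,"dy":0,"dz":0,"rx":0,"ry":0,"rz":0},{"hand":-1,"dx":0.2,"dy":0,"dz":0,"rx":0,"ry":0,"rz":0},{"hand":-1,"dx":0.2,"dy":0,"dz":0,"rx":0,"ry":0,"rz":0}]'; python3 -c "
from h import *
print(tip())"
```

```text
clock: 5.07
position: [508.6, 81.3, 116.3]
orientation: [0.429, 0.562, -0.429, 0.562]
wrist_force: [0.2, -0.4, 0.7]
finger_gap: -0.001
(array([ -0.7, -16.7,  97.3]), array([ 0.2, -0.4,  0.7]), 5.0667)
clock: 5.32
position: [508.6, 81.4, 114.2]
orientation: [0.429, 0.562, -0.429, 0.562]
wrist_force: [-0.2, 0.8, 0.5]
finger_gap: 0.0
(array([ -0.7, -16.6,  95.2]), array([-0.2,  0.8,  0.5]), 5.3167)
```

```bash
python3 -m handwheel '[{"hand":-1,"dx":0.1,"dy":0,"dz":0,"rx":0,"ry":0,"rz":0},{"hand":-1,"dx":0.2,"dy":0,"dz":0,"rx":0,"ry":0,"rz":0},{"hand":-1,"dx":0.2,"dy":0,"dz":0,"rx":0,"ry":0,"rz":0}]'
python3 -m handwheel '[{"hand":-1,"dx":0.1,"dy":0,"dz":0,"rx":0,"ry":0,"rz":0},{"hand":-1,"dx":0.1,"dy":0,"dz":0,"rx":0,"ry":0,"rz":0},{"hand":-1,"dx":0.1,"dy":0,"dz":0,"rx":0,"ry":0,"rz":0}]'; python3 -c "
from h import *
import cv2
print(tip())
cv2.imwrite('pics/w4.png',robot.camera('wrist'))"
```

```text
clock: 5.57
position: [508.7, 81.5, 113.0]
orientation: [0.429, 0.562, -0.429, 0.562]
wrist_force: [-3.0, 0.1, 6.9]
finger_gap: -0.001
clock: 5.82
position: [508.7, 81.5, 112.8]
orientation: [0.429, 0.562, -0.429, 0.563]
wrist_force: [-5.7, 0.3, 16.6]
finger_gap: 0.004
(array([ -0.6, -16.5,  93.8]), array([-5.7,  0.3, 16.6]), 5.8167)
```

View pics/w4.png

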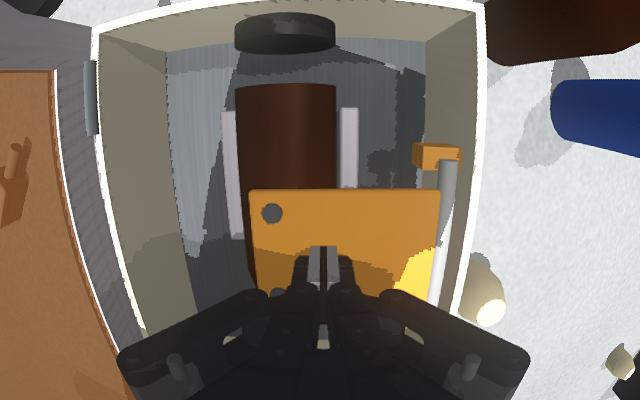

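The tip stopped at 93.8 mm with 17 N (expected 94 mm), so the flap is flat. Its free edge at (250–440,190) also shows level and parallel to the rim. Next I lift clear, pass above the guard (edge at about 300 mm) and go behind it.

```bash
python3 -m handwheel '[{"hand":-1,"dx":-2,"dy":0,"dz":0,"rx":0,"ry":0,"rz":0},{"hand":-1,"dx":-5,"dy":0,"dz":0,"rx":0,"ry":0,"rz":0},{"hand":-1,"dx":-8,"dy":0,"dz":0,"rx":0,"ry":0,"rz":0},{"hand":-1,"dx":-11,"dy":0,"dz":0,"rx":0,"ry":0,"rz":0},{"hand":-1,"dx":-14,"dy":0,"dz":0,"rx":0,"ry":0,"rz":0},{"hand":-1,"dx":-17,"dy":0,"dz":0,"rx":0,"ry":0,"rz":0},{"hand":-1,"dx":-20,"dy":0,"dz":0,"rx":0,"ry":0,"rz":0},{"hand":-1,"dx":-23,"dy":0,"dz":0,"rx":0,"ry":0,"rz":0},{"hand":-1,"dx":-25.5,"dy":0,"dz":0,"rx":0,"ry":0,"rz":0},{"hand":-1,"dx":-26.5,"dy":0,"dz":0,"rx":0,"ry":0,"rz":0},{"hand":-1,"dx":-26.5,"dy":0,"dz":0,"rx":0,"ry":0,"rz":0}]'; python3 -c "
from h import *
import cv2
print(tip())
cv2.imwrite('pics/w5.png',robot.camera('wrist'))
cv2.imwrite('pics/s5.png',cv2.resize(robot.camera('scene')[110:270,245:415],None,fx=3.7,fy=3.7,interpolation=2))
print(tip())"
```

```text
clock: 6.78
position: [509.0, 81.4, 378.7]
orientation: [0.43, 0.561, -0.428, 0.564]
wrist_force: [0.2, -0.8, 0.3]
finger_gap: -0.001
(array([-2.000e-01, -1.680e+01,  3.597e+02]), array([ 0.2, -0.8,  0.3]), 6.7833)
(array([ -0.9, -16.6, 356.5]), array([-0.2, -0.4, -1. ]), 6.8833)
```

View pics/w5.png

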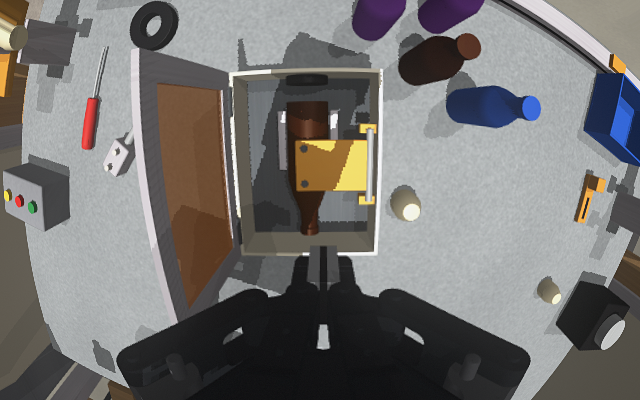

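View pics/s5.png

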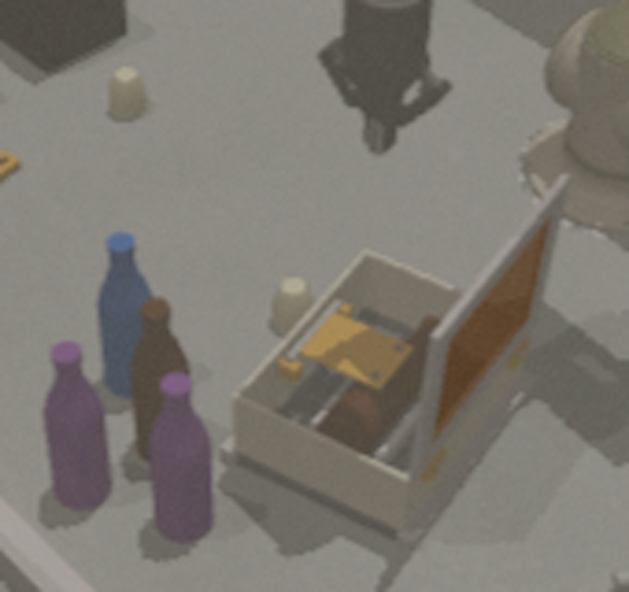

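Both views show the flap flat over the bottle (wrist view (295–367,140–190)) with the guard untouched. Now the traverse above and behind the guard.

```bash
python3 -m handwheel '[{"hand":-1,"dx":0,"dy":0,"dz":-2,"rx":0,"ry":0,"rz":0},{"hand":-1,"dx":0,"dy":0,"dz":-5,"rx":0,"ry":0,"rz":0},{"hand":-1,"dx":0,"dy":0,"dz":-8,"rx":0,"ry":0,"rz":0},{"hand":-1,"dx":0,"dy":0,"dz":-11,"rx":0,"ry":0,"rz":0},{"hand":-1,"dx":0,"dy":0,"dz":-14,"rx":0,"ry":0,"rz":0},{"hand":-1,"dx":0,"dy":0,"dz":-17,"rx":0,"ry":0,"rz":0},{"hand":-1,"dx":0,"dy":0,"dz":-19,"rx":0,"ry":0,"rz":0},{"hand":-1,"dx":0,"dy":0,"dz":-20,"rx":0,"ry":0,"rz":0},{"hand":-1,"dx":0,"dy":0,"dz":-20,"rx":0,"ry":0,"rz":0},{"hand":-1,"dx":3,"dy":0,"dz":-20,"rx":0,"ry":0,"rz":0},{"hand":-1,"dx":6,"dy":0,"dz":-20,"rx":0,"ry":0,"rz":0},{"hand":-1,"dx":8,"dy":0,"dz":-20,"rx":0,"ry":0,"rz":0}]'; python3 -c "
from h import *
import cv2
cv2.imwrite('pics/w6.png',robot.camera('wrist'))
cv2.imwrite('pics/s6.png',cv2.resize(robot.camera('scene')[110:270,245:415],None,fx=3.7,fy=3.7,interpolation=2))
print(tip())"
```

```text
clock: 7.88
position: [455.5, 272.8, 293.2]
orientation: [0.428, 0.563, -0.43, 0.561]
wrist_force: [0.8, 0.3, -1.0]
finger_gap: 0.001
(array([ -1.8, 182. , 273.8]), array([ 0.2, -0.2, -0.1]), 7.9833)
```

View pics/w6.png

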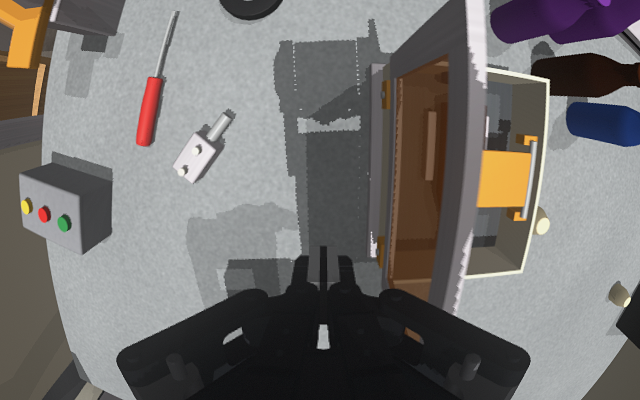

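View pics/s6.png

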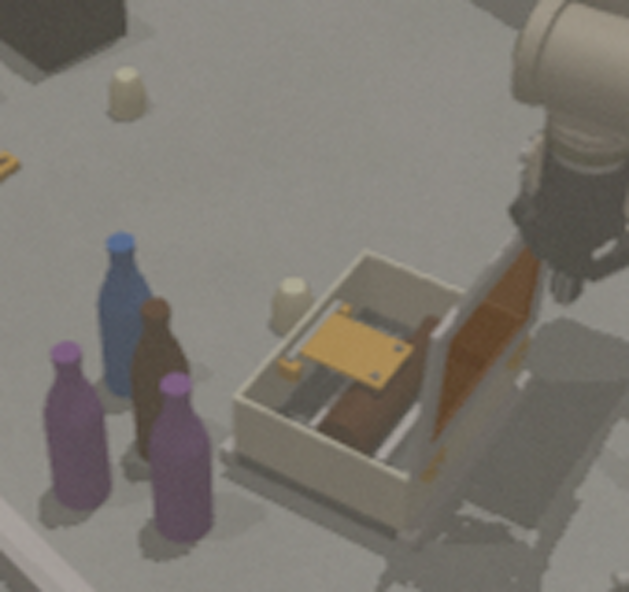

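The fingers are behind the guard's outer face, at station y=182 with the tip at z=274, and clear of everything. I start pushing with a gentle contact.

```bash
python3 -m handwheel '[{"hand":-1,"dx":0,"dy":0,"dz":1,"rx":0,"ry":0,"rz":0},{"hand":-1,"dx":0,"dy":0,"dz":2,"rx":0,"ry":0,"rz":0},{"hand":-1,"dx":0,"dy":0,"dz":3,"rx":0,"ry":0,"rz":0},{"hand":-1,"dx":0,"dy":0,"dz":3.8,"rx":0,"ry":0,"rz":0},{"hand":-1,"dx":0,"dy":0,"dz":4.5,"rx":0,"ry":0,"rz":0},{"hand":-1,"dx":0,"dy":0,"dz":5.2,"rx":0,"ry":0,"rz":0},{"hand":-1,"dx":0,"dy":0,"dz":5.9,"rx":0,"ry":0,"rz":0},{"hand":-1,"dx":0,"dy":0,"dz":6.6,"rx":0,"ry":0,"rz":0},{"hand":-1,"dx":0,"dy":0,"dz":7.3,"rx":0,"ry":0,"rz":0},{"hand":-1,"dx":0,"dy":0,"dz":8,"rx":0,"ry":0,"rz":0},{"hand":-1,"dx":0,"dy":0,"dz":8,"rx":0,"ry":0,"rz":0}]'; python3 -c "
from h import *
import cv2
cv2.imwrite('pics/s7.png',cv2.resize(robot.camera('scene')[110:270,245:415],None,fx=3.7,fy=3.7,interpolation=2))
print(tip())"
```

```text
clock: 8.9
position: [477.2, 196.0, 296.1]
orientation: [0.429, 0.562, -0.429, 0.562]
wrist_force: [0.0, 0.6, -0.0]
finger_gap: -0.002
(array([ -0.7, 102.7, 277.1]), array([-0.7,  1.3, -0.9]), 8.95)
```

View pics/s7.png

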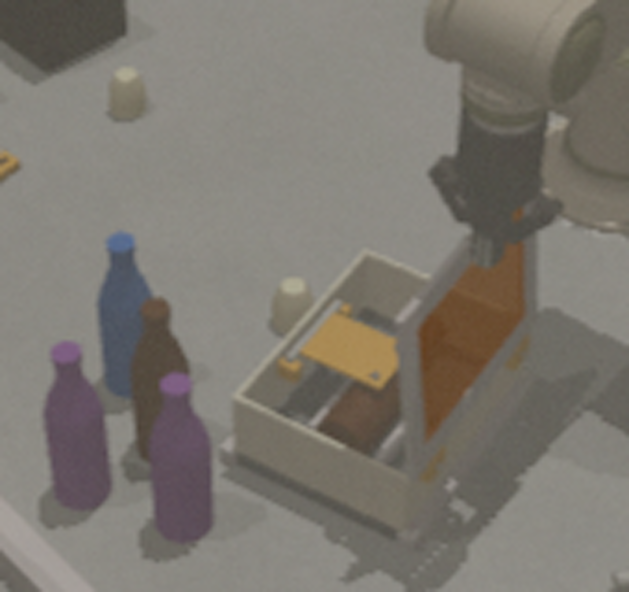

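The guard has begun to tilt inward (about 1.45 rad, low force). I continue along the arc.

```bash
python3 -m handwheel '[{"hand":-1,"dx":0.1,"dy":0,"dz":0.9,"rx":0,"ry":0,"rz":0},{"hand":-1,"dx":0.3,"dy":0,"dz":1.8,"rx":0,"ry":0,"rz":0},{"hand":-1,"dx":0.5,"dy":0,"dz":2.7,"rx":0,"ry":0,"rz":0},{"hand":-1,"dx":0.8,"dy":0,"dz":3.6,"rx":0,"ry":0,"rz":0},{"hand":-1,"dx":1.1,"dy":0,"dz":4.5,"rx":0,"ry":0,"rz":0},{"hand":-1,"dx":1.4,"dy":0,"dz":5.3,"rx":0,"ry":0,"rz":0},{"hand":-1,"dx":1.8,"dy":0,"dz":6.1,"rx":0,"ry":0,"rz":0},{"hand":-1,"dx":2.2,"dy":0,"dz":6.9,"rx":0,"ry":0,"rz":0},{"hand":-1,"dx":2.6,"dy":0,"dz":7.6,"rx":0,"ry":0,"rz":0},{"hand":-1,"dx":3.2,"dy":0,"dz":8.5,"rx":0,"ry":0,"rz":0},{"hand":-1,"dx":3.8,"dy":0,"dz":9.3,"rx":0,"ry":0,"rz":0},{"hand":-1,"dx":4.4,"dy":0,"dz":10.1,"rx":0,"ry":0,"rz":0}]'; python3 -c "
from h import *
import cv2
cv2.imwrite('pics/s8.png',cv2.resize(robot.camera('scene')[110:270,245:415],None,fx=3.7,fy=3.7,interpolation=2))
print(tip())"
```

```text
clock: 9.95
position: [503.8, 98.9, 251.6]
orientation: [0.429, 0.562, -0.429, 0.562]
wrist_force: [0.9, 1.1, 0.8]
finger_gap: -0.001
(array([ -1.1,   0.6, 231.3]), array([ 0.1, -1.8, -0.1]), 10.0)
```

View pics/s8.png

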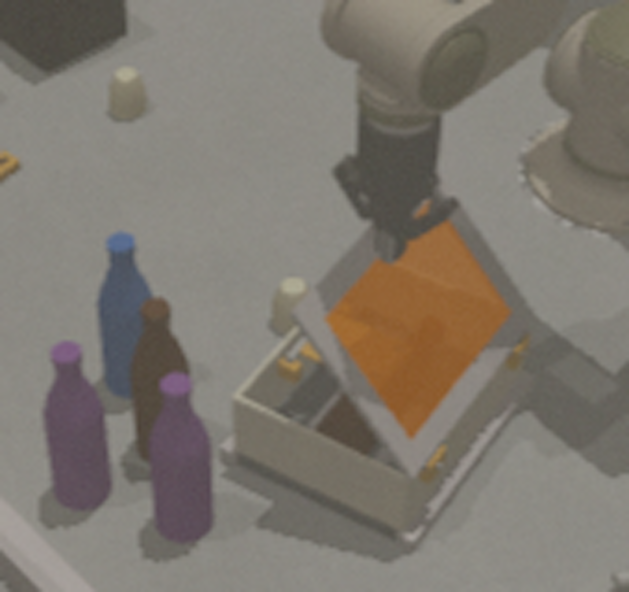

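```bash
python3 -m handwheel '[{"hand":-1,"dx":0.6,"dy":0,"dz":0.7,"rx":0,"ry":0,"rz":0},{"hand":-1,"dx":1.2,"dy":0,"dz":1.4,"rx":0,"ry":0,"rz":0},{"hand":-1,"dx":1.9,"dy":0,"dz":2,"rx":0,"ry":0,"rz":0},{"hand":-1,"dx":2.7,"dy":0,"dz":2.6,"rx":0,"ry":0,"rz":0},{"hand":-1,"dx":3.5,"dy":0,"dz":3.2,"rx":0,"ry":0,"rz":0},{"hand":-1,"dx":4.4,"dy":0,"dz":3.7,"rx":0,"ry":0,"rz":0},{"hand":-1,"dx":5.3,"dy":0,"dz":4.2,"rx":0,"ry":0,"rz":0},{"hand":-1,"dx":6.2,"dy":0,"dz":4.6,"rx":0,"ry":0,"rz":0},{"hand":-1,"dx":7.1,"dy":0,"dz":5,"rx":0,"ry":0,"rz":0},{"hand":-1,"dx":8,"dy":0,"dz":5.3,"rx":0,"ry":0,"rz":0},{"hand":-1,"dx":8.9,"dy":0,"dz":5.6,"rx":0,"ry":0,"rz":0},{"hand":-1,"dx":9.6,"dy":0,"dz":5.8,"rx":0,"ry":0,"rz":0}]'; python3 -c "
from h import *
import cv2
cv2.imwrite('pics/s9.png',cv2.resize(robot.camera('scene')[110:270,245:415],None,fx=3.7,fy=3.7,interpolation=2))
print(tip())"
```

```text
clock: 11.0
position: [518.7, 43.7, 155.1]
orientation: [0.429, 0.563, -0.429, 0.562]
wrist_force: [-0.2, 0.6, 0.4]
finger_gap: 0.001
(array([ -1.4, -55.7, 135. ]), array([-1. , -0.6, -0.9]), 11.05)
```

View pics/s9.png

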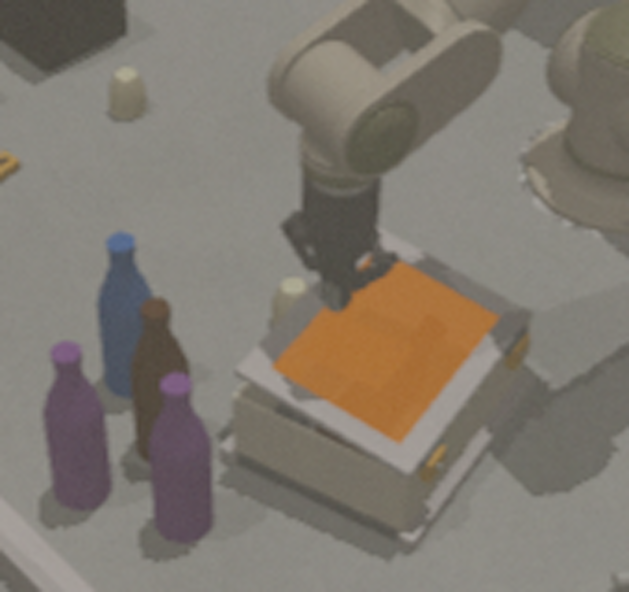

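The guard is nearly shut, with a small gap left at its free edge near (245,380). I lower gently to z of about 111 and then creep until it stops.

```bash
python3 -m handwheel '[{"hand":-1,"dx":0.4,"dy":0,"dz":0,"rx":0,"ry":0,"rz":0},{"hand":-1,"dx":0.8,"dy":0,"dz":0.1,"rx":0,"ry":0,"rz":0},{"hand":-1,"dx":1.2,"dy":0,"dz":0.1,"rx":0,"ry":0,"rz":0},{"hand":-1,"dx":1.6,"dy":0,"dz":0.2,"rx":0,"ry":0,"rz":0},{"hand":-1,"dx":1.9,"dy":0,"dz":0.2,"rx":0,"ry":0,"rz":0},{"hand":-1,"dx":2.2,"dy":0,"dz":0.2,"rx":0,"ry":0,"rz":0},{"hand":-1,"dx":2.3,"dy":0,"dz":0.2,"rx":0,"ry":0,"rz":0},{"hand":-1,"dx":2.4,"dy":0,"dz":0.2,"rx":0,"ry":0,"rz":0},{"hand":-1,"dx":2.4,"dy":0,"dz":0.2,"rx":0,"ry":0,"rz":0}]'
python3 -m handwheel '[{"hand":-1,"dx":0.1,"dy":0,"dz":0,"rx":0,"ry":0,"rz":0},{"hand":-1,"dx":0.1,"dy":0,"dz":0,"rx":0,"ry":0,"rz":0},{"hand":-1,"dx":0.1,"dy":0,"dz":0,"rx":0,"ry":0,"rz":0}]'; python3 -c "
from h import *
print(tip())"
```

```text
clock: 11.8
position: [519.4, 41.9, 132.2]
orientation: [0.429, 0.562, -0.429, 0.562]
wrist_force: [-0.1, 0.7, 0.4]
finger_gap: -0.001
clock: 12.05
position: [519.4, 41.9, 131.3]
orientation: [0.429, 0.562, -0.429, 0.562]
wrist_force: [0.3, 0.4, 0.1]
finger_gap: 0.002
(array([ -0.7, -57.5, 112.3]), array([0.3, 0.4, 0.1]), 12.05)
```

```bash
python3 -m handwheel '[{"hand":-1,"dx":0.1,"dy":0,"dz":0,"rx":0,"ry":0,"rz":0},{"hand":-1,"dx":0.2,"dy":0,"dz":0,"rx":0,"ry":0,"rz":0},{"hand":-1,"dx":0.3,"dy":0,"dz":0,"rx":0,"ry":0,"rz":0},{"hand":-1,"dx":0.3,"dy":0,"dz":0,"rx":0,"ry":0,"rz":0}]'
python3 -m handwheel '[{"hand":-1,"dx":0.1,"dy":0,"dz":0,"rx":0,"ry":0,"rz":0},{"hand":-1,"dx":0.1,"dy":0,"dz":0,"rx":0,"ry":0,"rz":0},{"hand":-1,"dx":0.1,"dy":0,"dz":0,"rx":0,"ry":0,"rz":0}]'; python3 -c "
from h import *
print(tip())"
```

```text
clock: 12.38
position: [519.4, 41.9, 128.1]
orientation: [0.429, 0.562, -0.429, 0.562]
wrist_force: [-0.7, -0.1, 1.3]
finger_gap: -0.003
clock: 12.63
position: [519.5, 41.9, 128.0]
orientation: [0.429, 0.562, -0.429, 0.562]
wrist_force: [-2.4, -0.4, 8.0]
finger_gap: 0.002
(array([ -0.7, -57.6, 109. ]), array([-2.4, -0.4,  8. ]), 12.6333)
```

The tip stopped at 109.0 mm with the force rising to 8 N. That is the shut height. I press 1 mm more, hold, then lift clear.

```bash
python3 -m handwheel '[{"hand":-1,"dx":0.1,"dy":0,"dz":0,"rx":0,"ry":0,"rz":0},{"hand":-1,"dx":0.1,"dy":0,"dz":0,"rx":0,"ry":0,"rz":0},{"hand":-1,"dx":0.1,"dy":0,"dz":0,"rx":0,"ry":0,"rz":0},{"hand":-1,"dx":0.1,"dy":0,"dz":0,"rx":0,"ry":0,"rz":0}]'
python3 -m handwheel '[{"hand":-1,"dx":-0.5,"dy":0,"dz":0,"rx":0,"ry":0,"rz":0},{"hand":-1,"dx":-2,"dy":0,"dz":0,"rx":0,"ry":0,"rz":0},{"hand":-1,"dx":-5,"dy":0,"dz":0,"rx":0,"ry":0,"rz":0},{"hand":-1,"dx":-8,"dy":0,"dz":0,"rx":0,"ry":0,"rz":0},{"hand":-1,"dx":-11,"dy":0,"dz":0,"rx":0,"ry":0,"rz":0},{"hand":-1,"dx":-14,"dy":0,"dz":0,"rx":0,"ry":0,"rz":0},{"hand":-1,"dx":-17,"dy":0,"dz":0,"rx":0,"ry":0,"rz":0},{"hand":-1,"dx":-20,"dy":0,"dz":0,"rx":0,"ry":0,"rz":0},{"hand":-1,"dx":-20,"dy":0,"dz":0,"rx":0,"ry":0,"rz":0},{"hand":-1,"dx":-20,"dy":0,"dz":0,"rx":0,"ry":0,"rz":0}]'; python3 -c "
from h import *
import cv2
cv2.imwrite('pics/s10.png',cv2.resize(robot.camera('scene')[110:270,245:415],None,fx=3.7,fy=3.7,interpolation=2))
cv2.imwrite('pics/w10.png',robot.camera('wrist'))
print(tip())"
```

```text
clock: 12.97
position: [519.5, 41.9, 127.9]
orientation: [0.429, 0.562, -0.429, 0.563]
wrist_force: [-4.7, -0.5, 16.3]
finger_gap: -0.0
clock: 13.8
position: [519.7, 41.9, 327.4]
orientation: [0.429, 0.561, -0.428, 0.563]
wrist_force: [-1.2, 0.3, -0.8]
finger_gap: 0.006
(array([ -1.1, -57.4, 306.2]), array([-0.2,  0.4, -0.3]), 13.9)
```

View pics/s10.png

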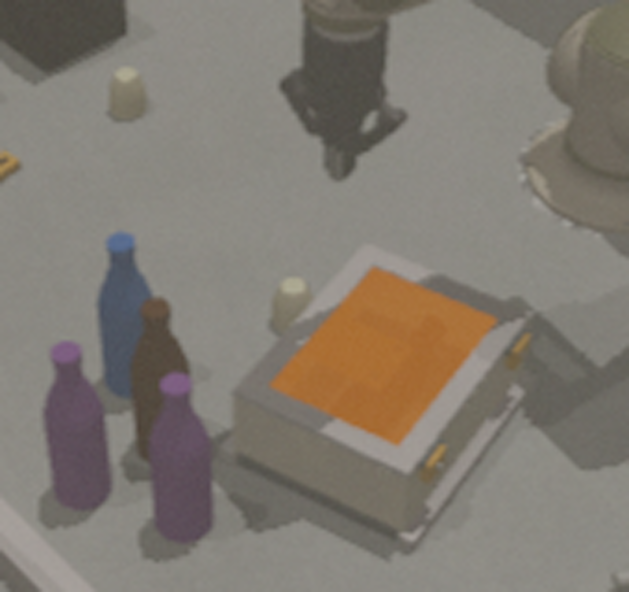

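View pics/w10.png

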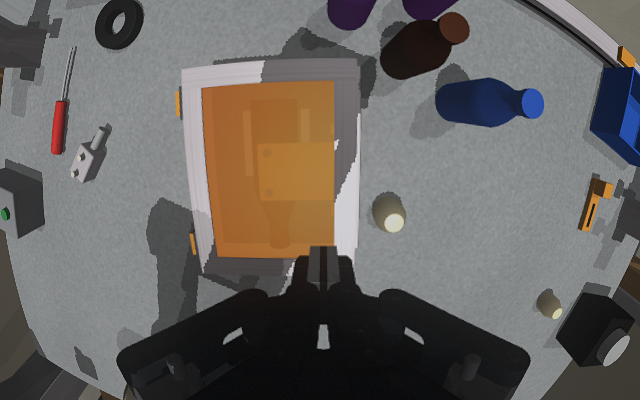

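The guard lies flat on the rim with no gap. Through the amber window at (260–333,143–200) the flap is flat over the bottle. The bottles and cones stand where they were and the gripper is clear, about 200 mm above the guard. I'm handing in.

```bash
python3 -c "
from bench import robot
print(robot.job_done())"
```

```text
the job is handed in; nothing more can be done
None
```

The bottle station is ready: I folded the flap flat over the bottle, then shut the guard over it, and handed the job in at about 14 s of the 53 s allowed. I only pushed with closed fingertips and gripped nothing.

- **Flap:** it came to a firm stop with the tip at 93.8 mm (94 expected), pushing with about 17 N. It looked flat in the pictures before I touched the guard.
- **Guard:** it came to a firm stop with the tip at 108.9–109.0 mm (109 expected), pushing with about 16 N. The last pictures show no gap at the rim, with the flap and bottle visible through the window.
- **Other things on the table:** the spare bottle is standing, and it and the cones look undisturbed by eye. I did not re-measure their positions.
- **Gripper:** it ended clear, about 200 mm above the guard.

My two position fits of the station disagreed by about 5 mm and 0.017 rad, which was small enough not to matter here. The first move command was refused because it left out keys; nothing moved.

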